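# Clamp the freshly glued gobo holder

### The job

The yellow gobo holder has just been glued together: stand it upright on the clamp's base plate between the jaws, close against the fixed jaw with its flat faces towards the jaws, and let go of it. Then pump the clamp's trigger against the handle, squeezing and letting it spring back, until the sprung pad presses the holder against the fixed jaw and has sunk in by roughly 4 to 13 mm, never fully home, which would crush the joint. Work the jaw by the trigger only, do not disturb the gel frame, lens or knob, and finish while still holding the trigger squeezed fully in.

Things in the scene. Friction and masses are not known exactly. Their poses are not given: they have to be found in the camera images.
- holder_tab (a point): Centre of the grip tab on top of the loose yellow plastic gobo holder. It stands upright: body 64 mm wide (own x), 30 mm thick (own y, the flat faces with the round window), 64 mm high; above it the tab, 24 mm (x) by 14 mm (y) by 35 mm high, 99 mm in all. This point is 81.5 mm above the underside. Own z is up. 0.12 kg. A half turn about z makes no difference.
- holder_foot (a point): Centre of the underside of the gobo holder, same axes as holder_tab.
- bed (a point): Point on top of the clamp's base plate (12 mm above the bench) at the foot of the fixed jaw's inner face, mid-width. Clamp axes: y from the moving jaw towards the fixed jaw; x across; z up. The fixed jaw, 50 mm wide (x), 16 mm thick, stands on the +y side, its top 62 mm above the bench; the holder belongs on the -y side. Clamp and jaw stay put.
- fixed_jaw: The fixed jaw of the clamp, a steel block; axes as point bed; its origin is on the bench plane, 12 mm straight below point bed.
- plunger: The moving jaw: steel bar 12 mm square along y through the housing below the handle, with a dark block 50 mm wide at its front end, top 60 mm above the bench. Clamp axes. Driven by the trigger only, not to be pushed by hand (it slides forward under 2 to 3 N); it does not run back.
- pad_face: The rubber-faced sprung pad on the front of the moving jaw, 48 mm wide, 6 mm thick, 46 mm high (14 to 60 mm above the bench). Axes of the clamp.
- pad_front (a point): Centre of the pad's front face, that meets the holder, 37 mm above the bench. At the start 50 to 68 mm from the fixed jaw's inner face.
- ram (a joint): Advance of the moving jaw towards the fixed jaw (m): 0 fully back, as at the start; 0.062 limit. A full squeeze of the trigger drives it on by 8 to 9 mm, and it stays there when the trigger is let back.
- pad (a joint): How far the sprung pad is pressed back towards its jaw (m): 0 free, 0.016 fully home. Spring 0.6 N per mm.
- handle (a point): Middle of the graspable part of the fixed upright handle, black rubber, 24 mm wide (x), 16 mm thick (y), straight, top 142 mm above the bench; this point is 120 mm above the bench, 130 to 148 mm to -y of the fixed jaw's inner face. Clamp axes. When the trigger is squeezed in, trigger and handle together are centred 6 mm to -y of this point.
- trigger_grip (a point): Middle of the graspable part of the trigger, an aluminium lever 24 mm wide (x), 10 mm thick, top 141 mm above the bench, on the -y side of the handle. Outer faces of trigger and handle measure about 48 mm here when let go, 27 mm when squeezed fully in. Take both between two fingers from above, closing along the clamp's y, fingertips about 105 mm above the bench.
- trigger (a joint): Angle of the trigger (rad): 0 let go (leaning 0.1 away from the handle; its spring brings it back), 0.2 squeezed fully in (leaning 0.1 towards the handle).
- lever: The trigger lever itself; its origin is its hinge (axis along the clamp's x), 18 mm above the bench, 24 mm to -y of the handle's centre and 103 mm from trigger_grip. Squeezing takes about 8 N free, up to about 14 N with the pad loaded.
- holder: The yellow gobo holder, origin at the centre of its underside.
- lens: Bystander: loose amber glass lens, round, 76 mm across, 20 mm high.
- knob: Bystander: loose brass knurled knob, 32 mm across, 32 mm high.
- gel_frame: Bystander: loose flat steel gel frame, 140 mm square, 5 mm thick.
Mind the look-alikes: they are no part of the job. There is more than one size of the holder; the job needs the smallest.

How it is judged (in metres and radians):
On the way, in this order (a step that is already met when the one before it is completed fails the run):
1. the gobo holder stands upright on the base plate between the jaws, faces to the jaws, at most 15 mm from the fixed jaw, and is let go (y of holder_foot in the frame of bed between -0.03 and -0.012 m and x of holder_foot in the frame of bed between -0.012 and 0.012 m and z of holder_foot in the frame of bed below 0.004 m and angle between holder's own z axis and vertical below 0.08 rad and angle between the y axis of holder and the y axis of bed, either way round below 0.2 rad and contact force between the fingers and holder below 0.1 N), for 0.2 s.
2. the trigger is squeezed for a first stroke (value of joint trigger above 0.15 rad and contact force between the fingers and lever above 0.5 N), for 0.05 s.
3. the trigger springs back between strokes (value of joint trigger below 0.05 rad), for 0.05 s.
4. a later squeeze brings the pad against the holder and sinks it (value of joint trigger above 0.15 rad and value of joint pad above 0.003 m and contact force between pad_face and holder above 1.5 N), for 0.1 s.
At the end, for the whole second after the job is handed in: Holder upright (0.08 rad) on the base plate, within 14 mm of mid-width, pinched against the fixed jaw (over 1 N; gap under 4 mm) by the pad (1.5 to 12 N), pad sunk 3 to 14.5 mm, holder not touched by the fingers, which still press the trigger in (past 0.15 rad, over 1.5 N) (all of step 4 and value of joint pad below 0.0145 m and contact force between pad_face and holder below 12 N and contact force between fixed_jaw and holder above 1 N and contact force between the fingers and lever above 1.5 N and contact force between the fingers and holder below 0.1 N and x of holder_foot in the frame of bed between -0.014 and 0.014 m and z of holder_foot in the frame of bed below 0.005 m and angle between holder's own z axis and vertical below 0.08 rad and linear speed of holder below 0.02 m/s and y of holder_foot in the frame of bed between -0.019 and -0.012 m); the arm keeps its last pose, push and grip.
It fails at once if the joint is crushed: the pad is pressed fully home (value of joint pad above 0.0152 m or contact force between pad_face and holder above 20 N).
It fails at once if the moving jaw or its pad is pushed by hand (contact force between any of the arm, the fingers and plunger above 1.5 N).
It fails at once if the lens, the knob or the gel frame is moved by more than 25 mm (distance of any of lens, knob, gel_frame from where it was at the start of the episode above 0.025 m).
It also fails if it takes over 66 s, if anything falls off the work surface, if the arm or the gripper's body presses on something with over 40 N, if the wrist force passes 120 N, or if a joint passes its speed limit or range.

### The arm

A 6-joint arm with a two-finger parallel gripper is mounted at the origin on the work surface. World frame = base frame: x ahead of the robot, y to its left, z up, the work surface at z = 0. Lengths are in mm, angles in rad, forces in N, time in s.
With the tool pointing down it reaches from about 275 to 725 mm from the base axis. Payload 15.9 kg.
Tool frame: the origin (TCP) lies on the front face of the gripper's body, between the roots of the fingers; the fingertips stand 73 mm ahead of it and the grasp point (between the pads) lies 54 mm ahead of it; z points along the fingers, y is the line along which they close (so a half turn about z gives the same grasp; the last joint's range is limited). The gripper opens to 85 mm and grips with 20 to 120 N. Pads are 22 mm wide; open, the fingers measure 114 mm over their backs; the gripper's body (76 mm by 85 mm) begins 54 mm behind the grasp point. The pads swing forward as they close: fully open they stand 13 mm farther back than shut.
Start: joints at [1.306, 0.213, -0.034, 1.323, 0, 1.571], TCP at [130.853, 482.559, 303.906] pointing down, gripper open.
Joint ranges: [-2.98, 2.98], [-0.74, 1.72], [-1.14, 1.35], [-2.1, 2.04], [-1.57, 1.44], [-3.14, 3.14]. Speed limits (rad/s): [1.89, 1.89, 2.39, 2.57, 3.14, 3.14].

### API

Orientations are given as a unit quaternion [x, y, z, w].
In Python, from rig import env gives the robot as it stands.
- The arm moves only by the tool step_arm, never from a script. Its argument "steps" is a list of rows, each a list of 6 numbers: the shift along the world's x, y, z normalised to -1 to 1, where 1 is 400 mm, then the turn, a rotation vector about the world's x, y, z normalised to -1 to 1, where 1 is 45 degrees. A call has exactly 5 rows; each row is the pose to reach, as a shift and turn from the pose commanded when the call began; what a row does not reach only later rows make up. A row lasts 1/8 s, in which the tool goes at most 62.5 mm and 10.7 degrees, less where a joint would pass 70% of its speed; a pose out of reach is approached as far as the arm can. A call with a number of a shift or a turn outside -1 to 1 is refused whole. A call with a gripper value outside its range is refused whole. "fingers" is the opening, from 0 (shut) to 1 (fully open), set as the call begins (left out, the last holds). The fingers move at their own pace and stop on an object; the grip force is fixed at half the most. Time passes only in rows, so rows that repeat a pose let the fingers close, or fill a call up. It gives the time, the measured TCP pose, the force, the opening and the grip force at its end, in the units of the state.
- env.get_obs(): the state, without advancing time (a new reading comes with each control period).
- env.capture(name): name is "side" or "top" or "wrist"; returns a dict with "img" (400x640x3 uint8, red, green, blue), "K" (3x3 intrinsics, pixels), "k1" (the pictures are not rectified: a ray, as slopes to the right and down, at radius r is drawn at 1 + k1 r^2 times it, then the intrinsics apply), "pose" (4x4, takes a point from camera to world coordinates); the wrist camera has in their place "tool_from_camera" (4x4, takes a point from camera to tool coordinates, whose origin is the TCP and whose axes are the flange's). Camera axes: x right, y down, z forward; pixel columns grow to the right and rows downward; lengths in mm; the calibration is good to about 2 mm. A picture is of the moment at which its call begins: read the wrist's pose just before it. There is no depth.
- env.close_job(): hands the job in; it is judged then, once.
Trained networks look in the newest picture that a camera, given by its name, has taken for a name from the list of things; names that differ only in an ending like _2 or _b are one class to them, and where a whole thing is asked for, a point or a joint stands for the part that bears it (a point fixed in the world has none). Each returns a list of dicts, best first, with "score" (0 to 1); they miss things now and then, are a little off and sometimes report something else, mostly with a low value. They report only what shows in the picture. A call takes as long as a camera call. They do not tell look-alikes from the thing itself.
- env.masks_of(camera, target): "region" (400x640 bool, what is visible of it) and "extent" ([left, top, width, height] in pixels, round what is visible of it).
The state is a dict: "clock": time; "qpos": joint angles; "dq": joint speeds; "joint_torque": joint torques, N m; "tcp_pos": TCP position; "tcp_rot": TCP orientation; "ft_force": force on the tool from outside, world axes, zero at the start; "torque": the same for the moment, N m; "grip_width": finger opening in mm; "grasp_force": force on a finger pad.
Only numpy, scipy, OpenCV 4.12 (cv2) and the standard library are available. Lean on these libraries where they do the work, as an engineer would, in place of code of your own. Each camera call takes 0.05 s, during which the arm holds its last target. There are 200 camera calls.

## Working session

There is one attempt and no reset: what is moved stays moved. The work goes in short steps, Python scripts to look and compute and a tool call to move; the robot and the scene stay as the last step left them, time stands still between calls to the robot, and variables do not carry over. Pictures are saved under pics/ and viewed, at most 10 in all, crops included, and the job is handed in when it is done.

Besides the shell and the picture viewer there is one more tool, called after ">>>" as name(argument=value, ...) on one line, values as JSON. step_arm: Moves the arm, as the interface text tells. Its arguments: {"type":"object","properties":{"steps":{"type":"array","items":{"type":"array","items":{"type":"number"}}},"fingers":{"type":"number"}},"required":["steps"]}

```bash
ls; mkdir -p pics
cat > h.py <<'E'
import numpy as np, cv2
from rig import env
from scipy.spatial.transform import Rotation as R
def cap(n, save=None):
    o=env.get_obs(); c=env.capture(n)
    if 'pose' not in c:
        T=np.eye(4); T[:3,:3]=R.from_quat(o['tcp_rot']).as_matrix(); T[:3,3]=o['tcp_pos']
        c['pose']=T@np.array(c['tool_from_camera'])
    if save: cv2.imwrite('pics/'+save,c['img'][:,:,::-1])
    return c
def ray(c,u,v):
    p=cv2.undistortPoints(np.array([[[u,v]]],float),np.array(c['K']),np.array([c['k1'],0,0,0.]))[0,0]
    P=np.array(c['pose']); d=P[:3,:3]@[p[0],p[1],1]; return P[:3,3],d/np.linalg.norm(d)
def atz(c,u,v,z):
    o,d=ray(c,u,v); return o+d*(z-o[2])/d[2]
def tri(rs):
    A=sum(np.eye(3)-np.outer(d,d) for o,d in rs); b=sum((np.eye(3)-np.outer(d,d))@o for o,d in rs)
    return np.linalg.solve(A,b)
def proj(c,p):
    q=np.linalg.inv(np.array(c['pose']))@np.append(p,1); x=q[:2]/q[2]; x=x*(1+c['k1']*(x@x)); K=np.array(c['K'])
    return K[:2,:2]@x+K[:2,2]
E
python3 - <<'E'
from h import *
for n in ['side','top']:
    c=cap(n,n+'0.png'); print(n,np.array(c['pose']).round(2).tolist(),c['k1'],c['K'])
    for t in ['holder','fixed_jaw','plunger','pad_face','handle','lever','lens','knob','gel_frame']:
        for m in env.masks_of(n,t)[:4]:
            ys,xs=np.nonzero(m['region']); print(t,round(m['score'],2),m['extent'],xs.mean().round(),ys.mean().round())
E
```

```text
pics
side [[-0.89, -0.23, 0.39, 192.71], [-0.45, 0.43, -0.79, 528.54], [0.02, -0.88, -0.48, 492.56], [0.0, 0.0, 0.0, 1.0]] -0.07920435290467694 [[394.23434699   0.         313.70291671]
 [  0.         394.23434699 201.77210033]
 [  0.           0.           1.        ]]
holder 0.88 [287.8, 148.7, 39.4, 56.0] 306.0 178.0
holder 0.81 [324.2, 206.6, 35.5, 46.3] 341.0 231.0
fixed_jaw 0.9 [210.7, 239.1, 17.7, 31.7] 220.0 255.0
plunger 0.71 [229.9, 196.9, 58.7, 50.4] 251.0 229.0
pad_face 0.58 [234.1, 224.5, 16.5, 24.1] 242.0 236.0
handle 0.76 [193.4, 172.9, 113.5, 111.8] 255.0 230.0
lever 0.87 [265.1, 169.4, 6.2, 38.2] 270.0 186.0
lens 0.89 [296.1, 270.5, 42.0, 28.1] 318.0 285.0
lens 0.36 [264.3, 171.3, 9.1, 38.1] 270.0 186.0
knob 0.94 [254.0, 323.6, 21.2, 27.9] 263.0 338.0
knob 0.69 [298.1, 271.2, 39.9, 29.5] 318.0 285.0
gel_frame 0.96 [353.9, 190.9, 58.5, 28.0] 372.0 201.0
gel_frame 0.67 [254.3, 321.8, 18.3, 29.4] 263.0 337.0
top [[-0.01, -0.99, 0.17, 304.9], [-1.0, 0.02, 0.02, -89.13], [-0.02, -0.16, -0.99, 1165.26], [0.0, 0.0, 0.0, 1.0]] 0.04500835619525283 [[495.04490492   0.         313.67024516]
 [  0.         495.04490492 200.25016542]
 [  0.           0.           1.        ]]
holder 0.78 [328.8, 207.9, 17.8, 28.7] 336.0 221.0
holder 0.76 [397.9, 121.6, 23.1, 50.3] 408.0 146.0
holder 0.63 [336.3, 250.7, 37.7, 41.8] 355.0 272.0
holder 0.62 [283.3, 137.9, 4.7, 21.8] 288.0 149.0
fixed_jaw 0.54 [252.2, 132.8, 8.7, 28.2] 257.0 148.0
plunger 0.62 [286.4, 137.0, 80.0, 24.2] 314.0 147.0
pad_face 0.39 [283.7, 142.3, 7.7, 17.0] 288.0 151.0
lever 0.7 [327.7, 129.8, 12.1, 22.4] 334.0 142.0
lens 0.8 [263.6, 213.7, 30.7, 33.1] 279.0 230.0
knob 0.7 [200.8, 217.5, 19.3, 15.5] 211.0 223.0
gel_frame 0.68 [398.2, 199.5, 74.9, 68.8] 434.0 232.0
```

Run:
```python
import cv2,numpy as np
a=cv2.imread('pics/side0.png')[130:370,180:440]; b=cv2.imread('pics/top0.png')[100:310,180:490]
a=cv2.resize(a,None,fx=2.4,fy=2.4,interpolation=cv2.INTER_CUBIC); b=cv2.resize(b,None,fx=2.5,fy=2.5,interpolation=cv2.INTER_CUBIC)
cv2.imwrite('pics/a.png',a);cv2.imwrite('pics/b.png',b)
```

```text
(no output)
```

View pics/a.png

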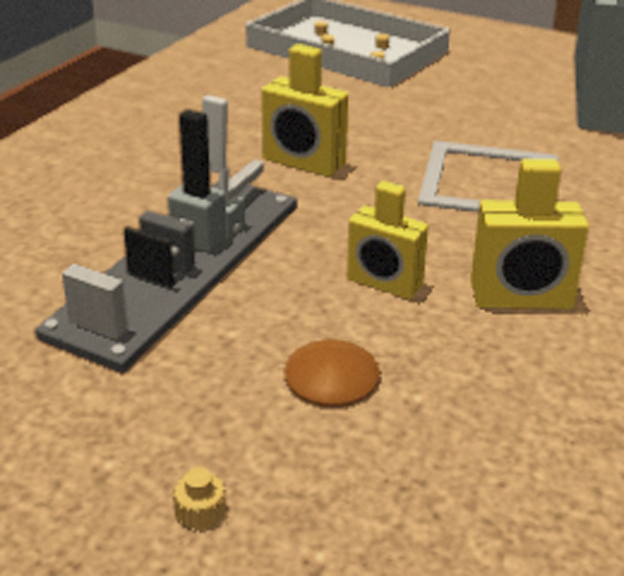

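View pics/b.png

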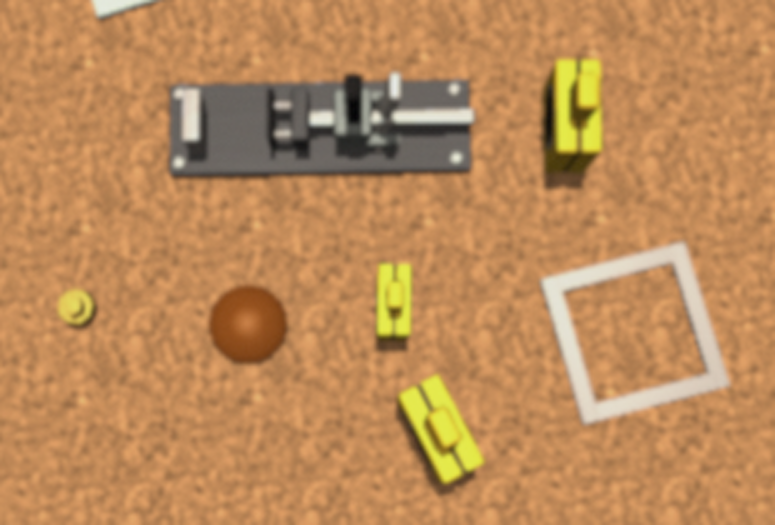

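Candidates for the holder, as full-image pixels: the small one is at top (338,219) / side (341,231), the medium one at top (357,272) / side (400,235), and the large one at top (411,137) / side (306,178). The small one in the middle is the job. The clamp's jaws lie along the image row: fixed jaw at top (257,147), trigger at top (338,135).

Run:
```python
from h import *
s=cap('side');t=cap('top')
T=lambda x,y:(180+x/2.5,100+y/2.5); S=lambda x,y:(180+x/2.4,130+y/2.4)
for n,a,b in [('smalltab top',(395,287),(391,187)),('small corner body top near(+y,-x)',(378,336),(426,235)),('med tabtop',(441,420),(540,166)),('handle top',(353,80),(194,114)),('trig top',(396,77),(214,100)),('jaw top',(191,92),(93,275)),('knob',(75,306),(198,475)),
  ('plate corner +y-x',(172,175),(124,363)),('plate corner -y-x',(468,169),(296,200)),('plate corner +y+x',(172,86),(40,330))]:
    ra=ray(t,*T(*a)); rb=ray(s,*S(*b)); p=tri([ra,rb]); print(n,p.round(1),'err',np.abs(proj(t,p)-T(*a)).max().round(1))
for n,p,z in [('holder L',(378,300),64),('holder R',(410,300),64),('handle',(353,80),142),('trig',(395,77),141),('jaw',(191,115),62),('plate +y-x',(172,175),12),('plate -y-x',(468,169),12),('jaw inner top',(199,110),62)]:
    print(n,atz(t,*T(*p),z).round(1))
```

```text
smalltab top [ 448.5 -123.6   94.9] err 1.2
small corner body top near(+y,-x) [ 408.7 -108.2   67.2] err 1.2
med tabtop [ 332.5 -157.6  128.8] err 1.1
handle top [623.2 -90.6 137.5] err 1.1
trig top [ 625.9 -127.6  135.4] err 1.0
jaw top [634.5  56.9  56. ] err 3.4
knob [449.1 172.4  29.4] err 0.6
plate corner +y-x [575.8  86.2   7.7] err 0.2
plate corner -y-x [ 575.8 -197.9    7.1] err 0.0
plate corner +y+x [662.8  85.8   7.4] err 0.4
holder L [ 443.9 -108.3   64. ]
holder R [ 443.4 -136.9   64. ]
handle [624.3 -89.4 142. ]
trig [ 626.5 -125.5  141. ]
jaw [619.   60.5  62. ]
plate +y-x [574.3  85.3  12. ]
plate -y-x [ 574.6 -197.4   12. ]
jaw inner top [623.6  53.1  62. ]
```

Run:
```python
from h import *
o=env.get_obs(); print(o['clock'],o['tcp_pos'],R.from_quat(o['tcp_rot']).as_matrix().round(3).tolist(),o['grip_width'])
c=cap('wrist'); print(np.array(c['tool_from_camera']).round(2).tolist(),c['K'],c['k1'])
```

```text
1.1 [130.83395412 482.57191672 303.92453838] [[-0.965, 0.262, 0.0], [0.262, 0.965, 0.0], [0.0, 0.0, -1.0]] 85.74976429407683
[[-0.0, -0.95, -0.31, 80.3], [1.0, -0.0, 0.0, 0.31], [-0.0, -0.31, 0.95, -70.58], [0.0, 0.0, 0.0, 1.0]] [[303.10290279   0.         315.5621461 ]
 [  0.         303.10290279 196.56593934]
 [  0.           0.           1.        ]] 0.00703784487518563
```

>>> step_arm(steps=[[0.15,-0.15,0,0,0,0],[0.3,-0.3,0,0,0,0],[0.42,-0.42,0,0,0,0],[0.55,-0.55,0,0,0,0],[0.67,-0.7,0,0,0,0]])

```text
clock: 1.78
tcp_pos: [350.2, 257.4, 304.1]
tcp_rot: [0.132, 0.991, 0.0, 0.0]
ft_force: [0.0, 0.5, 0.1]
grip_width: 85.1
grasp_force: 0.0
```

>>> step_arm(steps=[[0.02,-0.15,0,0,0,0.07],[0.05,-0.3,0,0,0,0.14],[0.08,-0.45,0,0,0,0.21],[0.11,-0.6,0,0,0,0.28],[0.14,-0.72,0,0,0,0.338]])

```text
clock: 2.4
tcp_pos: [405.0, -31.3, 304.2]
tcp_rot: [-0.001, 1.0, -0.0, 0.0]
ft_force: [1.0, 0.1, -0.2]
grip_width: 85.6
grasp_force: 0.0
```

>>> step_arm(steps=[[0,-0.1,0,0,0,0],[0,-0.2,0,0,0,0],[0,-0.22,0,0,0,0],[0,-0.22,0,0,0,0],[0,-0.22,0,0,0,0]])

```text
clock: 3.02
tcp_pos: [405.1, -116.2, 303.9]
tcp_rot: [-0.001, 1.0, 0.0, -0.0]
ft_force: [0.2, -0.3, 1.3]
grip_width: 85.6
grasp_force: 0.0
```

Run:
```python
from h import *
c=cap('wrist','w1.png'); import pickle; pickle.dump(c,open('w1.pkl','wb'))
for m in env.masks_of('wrist','holder')[:4]: print(m['score'],m['extent'])
```

```text
0.87 [224.2, 43.6, 85.0, 109.4]
0.75 [141.1, 279.1, 41.0, 119.5]
0.63 [297.6, 170.2, 29.0, 70.3]
0.43 [309.4, 320.1, 10.3, 37.5]
```

View pics/w1.png

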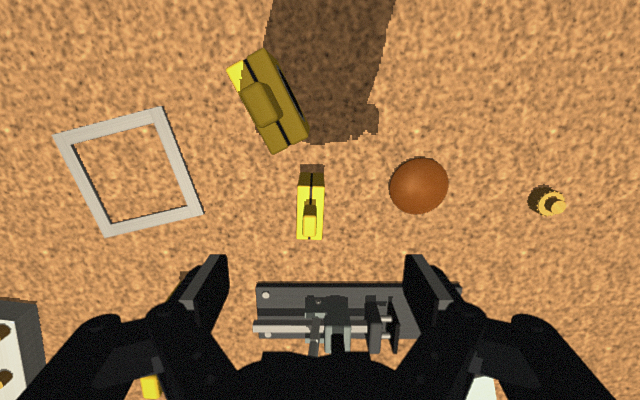

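The wrist view has image right = +y and image down = +x. The small holder is at (311,205) with its tab top at (310,222), the medium one at (265,100), and the clamp is below between the fingers. A close crop will confirm the choice and give its edges.

Run:
```python
import cv2
a=cv2.imread('pics/w1.png')[150:250,270:350]
cv2.imwrite('pics/w1c.png',cv2.resize(a,None,fx=6,fy=6,interpolation=cv2.INTER_CUBIC))
```

```text
(no output)
```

View pics/w1c.png

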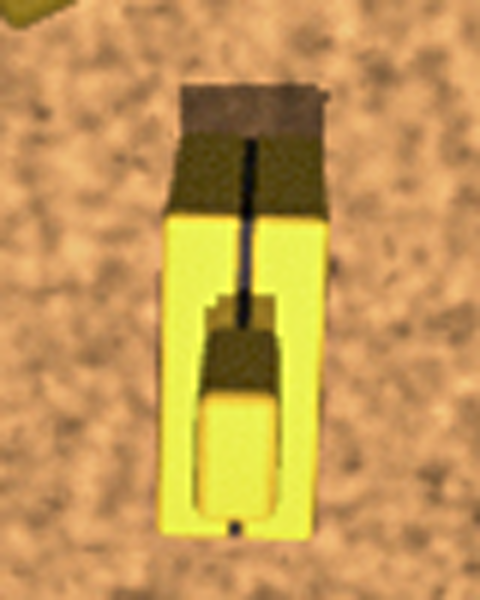

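The crop shows the small upright holder, with body-top corners at crop (165,215), (327,217), (315,537), (160,535) and the tab top centred at crop (237,457).

Run:
```python
from h import *; import pickle
c=pickle.load(open('w1.pkl','rb')); f=lambda x,y:(270+x/6,150+y/6)
B=np.array([atz(c,*f(*p),64) for p in [(165,215),(327,217),(315,537),(160,535)]]); print(B.round(1),B.mean(0))
Tt=np.array([atz(c,*f(*p),99) for p in [(203,395),(277,395),(271,520),(197,520)]]); print(Tt.round(1),Tt.mean(0))
t=cap('top'); p=tri([ray(c,*f(237,457)),ray(t,180+395/2.5,100+287/2.5)]); print('tri tabtop',p)
```

```text
[[ 414.7 -135.    64. ]
 [ 415.1 -106.2   64. ]
 [ 477.8 -107.8   64. ]
 [ 477.5 -137.    64. ]] [ 446.28352385 -121.48825309   64.        ]
[[ 435.1 -127.2   99. ]
 [ 435.1 -115.1   99. ]
 [ 457.5 -116.1   99. ]
 [ 457.5 -128.4   99. ]] [ 446.28832409 -121.70225689   99.        ]
tri tabtop [ 452.5606945  -122.55070168   84.31516246]
```

>>> step_arm(steps=[[0.103,-0.0135,0,0,0,0],[0.103,-0.0135,-0.12,0,0,0],[0.103,-0.0135,-0.25,0,0,0],[0.103,-0.0135,-0.35,0,0,0],[0.103,-0.0135,-0.4075,0,0,0]], fingers=1)

```text
clock: 3.8
tcp_pos: [445.4, -121.6, 139.0]
tcp_rot: [-0.001, 1.0, 0.0, -0.001]
ft_force: [-0.0, 0.1, -0.1]
grip_width: 85.2
grasp_force: 0.0
```

>>> step_arm(steps=[[0,0,0,0,0,0],[0,0,0,0,0,0],[0,0,0,0,0,0],[0,0,0,0,0,0],[0,0,0,0,0,0]], fingers=0)

```text
clock: 4.42
tcp_pos: [446.7, -122.6, 141.8]
tcp_rot: [-0.0, 1.0, -0.0, 0.001]
ft_force: [-0.8, -0.1, 8.6]
grip_width: 13.1
grasp_force: 58.8
```

>>> step_arm(steps=[[0,0,0.1,0,0,0],[0,0,0.22,0,0,0],[-0.05,0.04,0.35,0,0,0],[-0.13,0.12,0.45,0,0,0],[-0.215,0.2,0.47,0,0,0]])

```text
clock: 5.05
tcp_pos: [360.0, -41.9, 331.4]
tcp_rot: [0.0, 1.0, -0.0, 0.002]
ft_force: [-0.1, 0.7, -1.2]
grip_width: 13.4
grasp_force: 58.7
```

>>> step_arm(steps=[[0,0.05,0,0,0,0],[0,0.05,0,0,0,0],[0,0.05,0,0,0,0],[0,0.05,0,0,0,0],[0,0.05,0,0,0,0]])

```text
clock: 5.68
tcp_pos: [360.3, -22.8, 328.8]
tcp_rot: [0.0, 1.0, -0.0, -0.0]
ft_force: [-0.1, 0.6, -2.8]
grip_width: 13.5
grasp_force: 58.6
```

Run:
```python
from h import *; import pickle
c=cap('wrist','w2.png'); pickle.dump(c,open('w2.pkl','wb'))
for t in ['holder','fixed_jaw','pad_face','plunger','handle','lever']:
  for m in env.masks_of('wrist',t)[:2]: print(t,round(m['score'],2),m['extent'])
a=c['img'][170:380,240:480,::-1]
cv2.imwrite('pics/w2c.png',cv2.resize(a,None,fx=2.8,fy=2.8,interpolation=cv2.INTER_CUBIC))
print(env.get_obs()['grip_width'])
```

```text
holder 0.7 [339.3, 186.6, 29.6, 49.5]
holder 0.62 [142.3, 97.7, 93.5, 93.6]
pad_face 0.46 [319.2, 317.3, 6.8, 36.8]
plunger 0.84 [203.5, 315.2, 126.0, 41.3]
handle 0.65 [200.8, 310.1, 138.9, 44.6]
handle 0.45 [288.2, 167.0, 59.9, 142.2]
13.05873699847577
```

View pics/w2c.png

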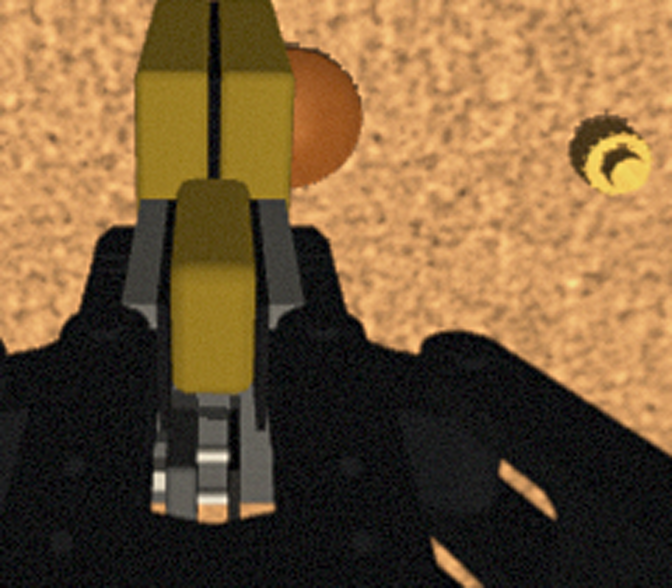

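The holder is in hand, centred and straight, with its tab between the pads. The arm hides the clamp here, so I'll measure the jaw from the fixed cameras, magnified.

Run:
```python
import cv2,numpy as np
a=cv2.imread('pics/top0.png')[125:175,245:345]; b=cv2.imread('pics/side0.png')[210:285,195:275]
a=cv2.resize(a,None,fx=6,fy=6,interpolation=cv2.INTER_CUBIC); b=cv2.resize(b,None,fx=3.8,fy=3.8,interpolation=cv2.INTER_CUBIC)
o=np.zeros((590,600,3),np.uint8); o[:300]=a; o[305:305+285,:304]=b[:285]; cv2.imwrite('pics/j.png',o)
```

```text
(no output)
```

View pics/j.png

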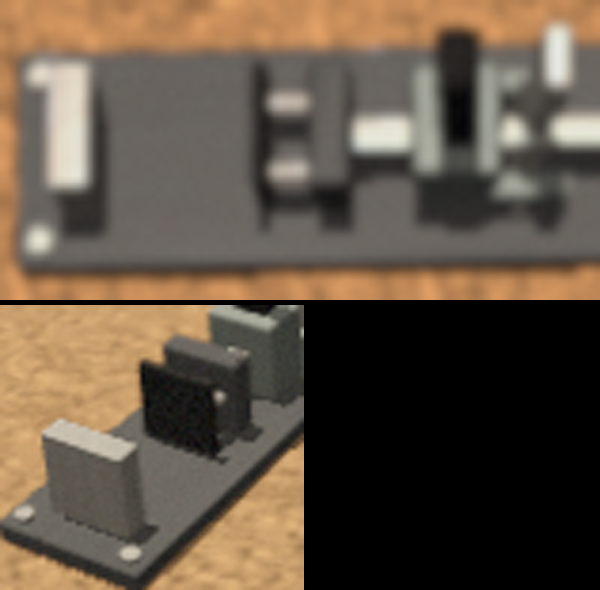

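Run:
```python
from h import *
s=cap('side');t=cap('top')
T=lambda x,y:(245+x/6,125+y/6); S=lambda x,y:(195+x/3.8,210+(y-305)/3.8)
for n,p,z in [('outer',(45,125),62),('inner',(91,125),62),('base',(105,150),12),('+x',(68,63),62),('-x',(68,188),62),('pad front top',(252,130),60),('plate lo',(60,262),12),('plate hi',(60,50),12),('handle L',(440,40),142),('handle R',(476,40),142)]: print(n,atz(t,*T(*p),z).round(1))
for n,p in [('outer+x',(43,435)),('outer-x',(122,460)),('inner-x',(137,440)),('inner+x',(62,421))]: print('side',n,atz(s,*S(*p),62).round(1))
for n,p in [('padtop -x',(217,391)),('padtop +x',(141,362))]: print('side',n,atz(s,*S(*p),60).round(1))
print('tri',[tri([ray(t,*T(*a)),ray(s,*S(*b))]).round(1) for a,b in [((45,188),(122,460)),((91,188),(137,440)),((45,63),(43,435)),((91,63),(62,421))]])
```

```text
outer [619.5  69.5  62. ]
inner [619.2  51.8  62. ]
base [623.   52.5  12. ]
+x [644.   60.7  62. ]
-x [594.5  60.6  62. ]
pad front top [616.5 -10.   60. ]
plate lo [577.3  70.4  12. ]
plate hi [664.9  70.7  12. ]
handle L [625.2 -83.3 142. ]
handle R [624.9 -96.1 142. ]
side outer+x [640.   72.5  62. ]
side outer-x [592.5  70.7  62. ]
side inner-x [596.3  53.7  62. ]
side inner+x [639.5  58.3  62. ]
side padtop -x [588.2  -4.   60. ]
side padtop +x [640.3  -8.1  60. ]
tri [array([594.4,  69.3,  60.6]), array([595.7,  52.5,  61.1]), array([644.2,  69.5,  59. ]), array([645.4,  52.4,  56.6])]
```

>>> step_arm(steps=[[0.13,0.03,0,0,0,0],[0.27,0.06,0,0,0,0],[0.41,0.09,0,0,0,0],[0.54,0.12,0,0,0,0],[0.648,0.14,0,0,0,0]])

```text
clock: 6.75
tcp_pos: [621.1, 34.2, 328.3]
tcp_rot: [-0.001, 1.0, 0.0, -0.0]
ft_force: [-0.1, 0.4, -1.1]
grip_width: 13.4
grasp_force: 58.5
```

>>> step_arm(steps=[[0,0,-0.08,0,0,0],[0,0,-0.18,0,0,0],[0,0,-0.28,0,0,0],[0,0,-0.36,0,0,0],[0,0,-0.36,0,0,0]])

```text
clock: 7.38
tcp_pos: [618.1, 33.5, 182.7]
tcp_rot: [-0.0, 1.0, -0.0, -0.002]
ft_force: [0.0, -0.6, -0.6]
grip_width: 12.8
grasp_force: 58.5
```

Run:
```python
from h import *
o=env.get_obs(); print(o['tcp_pos'],o['tcp_rot'],o['ft_force'])
s=cap('side','s3.png');a=s['img'][130:300,180:330,::-1]; cv2.imwrite('pics/s3c.png',cv2.resize(a,None,fx=3.5,fy=3.5,interpolation=cv2.INTER_CUBIC))
```

```text
[618.08599689  33.50725168 182.74864851] [-3.66612344e-04  9.99997381e-01 -1.13795345e-04 -2.25645451e-03] [ 0.00099037 -0.56393873 -0.61392259]
```

View pics/s3c.png

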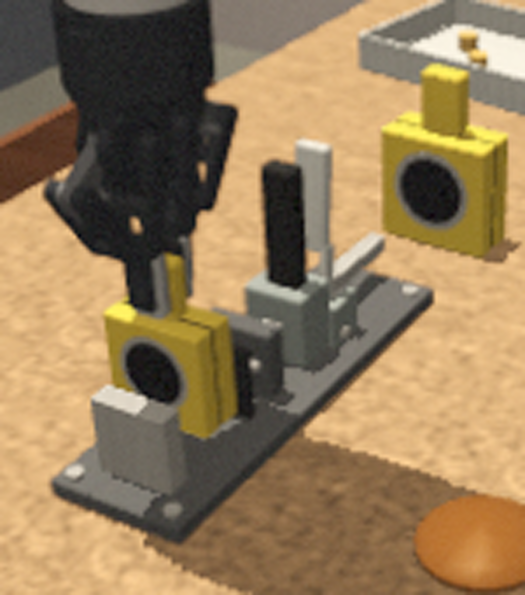

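The holder hovers about 30 mm above the plate behind the fixed jaw, upright; its lower front corner is at crop (205,437). I'll check that corner numerically.

Run:
```python
from h import *
s=cap('side');print(atz(s,180+205/3.5,130+437/3.5,41), atz(s,180+200/3.5,130+336/3.5,105),'jaw top inner -x',atz(s,180+183/3.5,130+402/3.5,62))
```

```text
[584.72986855  48.48864462  41.        ] [583.57029283  46.13679117 105.        ] jaw top inner -x [595.53039185  50.81581629  62.        ]
```

>>> step_arm(steps=[[0,0,-0.03,0,0,0],[0,0,-0.05,0,0,0],[0,0,-0.066,0,0,0],[0,0,-0.066,0,0,0],[0,0,-0.066,0,0,0]])

```text
clock: 8.1
tcp_pos: [619.5, 33.5, 158.8]
tcp_rot: [-0.0, 1.0, 0.0, 0.0]
ft_force: [0.7, 0.4, -1.2]
grip_width: 13.5
grasp_force: 58.5
```

>>> step_arm(steps=[[0.004,0,-0.005,0,0,0],[0.004,0,-0.01,0,0,0],[0.004,0,-0.013,0,0,0],[0.004,0,-0.013,0,0,0],[0.004,0,-0.013,0,0,0]])

```text
clock: 8.72
tcp_pos: [621.1, 33.6, 153.9]
tcp_rot: [-0.0, 1.0, 0.0, 0.0]
ft_force: [-3.0, -0.2, 7.9]
grip_width: 12.6
grasp_force: 59.7
```

Contact with the plate, so release.

>>> step_arm(steps=[[0,0,0,0,0,0],[0,0,0,0,0,0],[0,0,0,0,0,0],[0,0,0,0,0,0],[0,0,0,0,0,0]], fingers=1)

```text
clock: 9.35
tcp_pos: [621.0, 33.5, 153.3]
tcp_rot: [-0.0, 1.0, -0.0, -0.0]
ft_force: [-0.3, -1.4, -0.0]
grip_width: 85.3
grasp_force: 0.0
```

>>> step_arm(steps=[[0,0,0.05,0,0,0],[0,0,0.15,0,0,0],[0,0,0.22,0,0,0],[0,0,0.25,0,0,0],[0,-0.1,0.25,0,0,0]])

```text
clock: 9.98
tcp_pos: [621.4, -5.1, 253.6]
tcp_rot: [-0.002, 1.0, 0.0, 0.001]
ft_force: [1.0, -1.2, -0.0]
grip_width: 85.5
grasp_force: 0.0
```

Run:
```python
from h import *
o=env.get_obs(); print(o['tcp_pos'],o['ft_force'],o['grip_width'])
s=cap('side','s4.png');a=s['img'][150:290,190:310,::-1]; cv2.imwrite('pics/s4c.png',cv2.resize(a,None,fx=4.2,fy=4.2,interpolation=cv2.INTER_CUBIC))
```

```text
[621.40475381  -5.09666434 253.64380526] [ 0.98173489 -1.24269784 -0.04073218] 85.53372247325613
```

View pics/s4c.png

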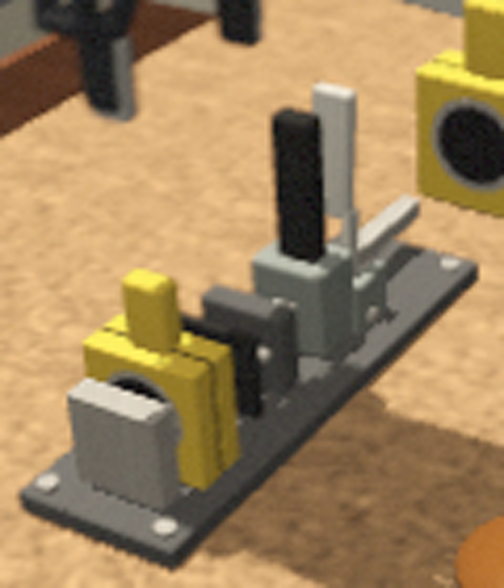

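The holder stands upright close behind the fixed jaw; its lower front corner is at crop (205,487), the handle top at (297,113) and the trigger top at (334,90).

Run:
```python
from h import *
s=cap('side');t=cap('top'); f=lambda x,y,z:atz(s,190+x/4.2,150+y/4.2,z).round(1)
print('corner',f(205,487,12),'bodytop',f(195,368,76),'jaw base inner-x?',f(185,415,62),'handle',f(297,113,142),'trig',f(334,90,141))
for n,p in [('handleL',(440,40)),('trigger',(558,30))]: pass
```

```text
corner [588.1  46.8  12. ] bodytop [589.8  43.7  76. ] jaw base inner-x? [585.   59.5  62. ] handle [616.5 -85.  142. ] trig [ 616.3 -118.6  141. ]
```

>>> step_arm(steps=[[0,-0.1,0,0,0,0],[0,-0.2,0,0,0,0],[0,-0.226,-0.05,0,0,0],[0,-0.226,-0.13,0,0,0],[0,-0.226,-0.195,0,0,0]], fingers=1)

```text
clock: 10.75
tcp_pos: [620.5, -96.4, 173.4]
tcp_rot: [-0.0, 1.0, 0.0, -0.001]
ft_force: [-0.4, 0.5, -0.5]
grip_width: 85.2
grasp_force: 0.0
```

>>> step_arm(steps=[[0,0,0,0,0,0],[0,0,0,0,0,0],[0,0,0,0,0,0],[0,0,0,0,0,0],[0,0,0,0,0,0]], fingers=0)

```text
clock: 11.38
tcp_pos: [621.9, -94.7, 178.0]
tcp_rot: [-0.001, 1.0, 0.001, 0.002]
ft_force: [-4.9, 21.0, 15.2]
grip_width: 26.3
grasp_force: 64.4
```

Squeezed fully (26 mm). The side load says to shift about 3 mm towards +y. Let it spring back and check the pad's motion.

>>> step_arm(steps=[[0,0,0,0,0,0],[0,0.007,0,0,0,0],[0,0.007,0,0,0,0],[0,0.007,0,0,0,0],[0,0.007,0,0,0,0]], fingers=1)

```text
clock: 12.0
tcp_pos: [621.0, -94.1, 175.3]
tcp_rot: [-0.0, 1.0, 0.0, 0.0]
ft_force: [0.3, 0.1, -0.7]
grip_width: 85.4
grasp_force: 0.0
```

Run:
```python
from h import *
s=cap('side','s5.png');a=s['img'][150:290,190:310,::-1]; cv2.imwrite('pics/s5c.png',cv2.resize(a,None,fx=4.2,fy=4.2,interpolation=cv2.INTER_CUBIC))
t=cap('top','t5.png')
for m in env.masks_of('side','pad_face')[:2]: print(m['score'],m['extent'])
```

```text
(no output)
```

View pics/s5c.png

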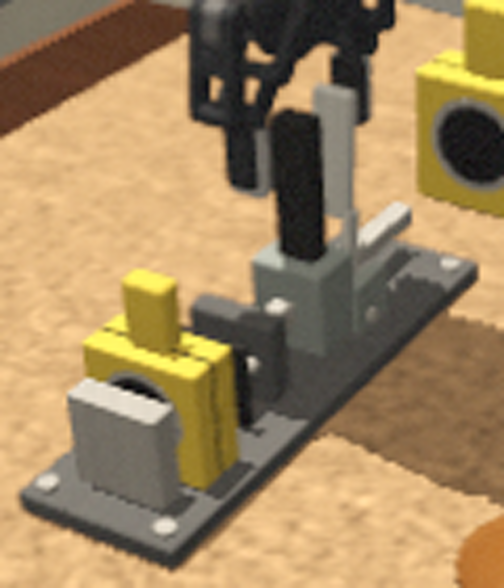

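The trigger is back out and the jaw advanced one stroke (block corner moved from (297,300) to (287,312) in the crop); the holder is undisturbed. Continue with strokes 2 and 3, watching the images.

>>> step_arm(steps=[[0,0,0,0,0,0],[0,0,0,0,0,0],[0,0,0,0,0,0],[0,0,0,0,0,0],[0,0,0,0,0,0]], fingers=0)

```text
clock: 12.78
tcp_pos: [621.5, -94.3, 176.5]
tcp_rot: [-0.0, 1.0, -0.001, 0.001]
ft_force: [-2.0, 2.1, 12.6]
grip_width: 26.3
grasp_force: 63.1
```

>>> step_arm(steps=[[0,0,0,0,0,0],[0,0,0,0,0,0],[0,0,0,0,0,0],[0,0,0,0,0,0],[0,0,0,0,0,0]], fingers=1)

```text
clock: 13.4
tcp_pos: [621.0, -93.9, 175.3]
tcp_rot: [-0.0, 1.0, 0.0, -0.0]
ft_force: [0.7, 0.0, 0.1]
grip_width: 85.3
grasp_force: 0.0
```

>>> step_arm(steps=[[0,0,0,0,0,0],[0,0,0,0,0,0],[0,0,0,0,0,0],[0,0,0,0,0,0],[0,0,0,0,0,0]], fingers=0)

```text
clock: 14.02
tcp_pos: [621.5, -94.3, 176.6]
tcp_rot: [-0.0, 1.0, -0.001, 0.001]
ft_force: [-2.1, 1.7, 13.1]
grip_width: 26.5
grasp_force: 63.2
```

>>> step_arm(steps=[[0,0,0,0,0,0],[0,0,0,0,0,0],[0,0,0,0,0,0],[0,0,0,0,0,0],[0,0,0,0,0,0]], fingers=1)

```text
clock: 14.65
tcp_pos: [621.0, -93.9, 175.3]
tcp_rot: [-0.0, 1.0, 0.0, -0.0]
ft_force: [0.7, -0.7, -0.1]
grip_width: 85.5
grasp_force: 0.0
```

Run:
```python
from h import *
s=cap('side','s6.png');a=s['img'][150:290,190:310,::-1]; cv2.imwrite('pics/s6c.png',cv2.resize(a,None,fx=4.2,fy=4.2,interpolation=cv2.INTER_CUBIC))
# jaw-block travel by matching the -x face of block along the clamp's y, rel. to s5 (stroke 1)
ref={k:cv2.imread(f'pics/{k}.png') for k in['s4','s5','s6']}
def track(k0,y0,k1):
    p=[proj(s,np.array([594,y,40.])) for y in (y0,y0+50)]; d=(p[1]-p[0])/50
    return p[0],d
print(track('s4',-30,'s6'))
```

```text
(array([257.51833581, 233.89716812]), array([-0.28326318,  0.24779454]))
```

View pics/s6c.png

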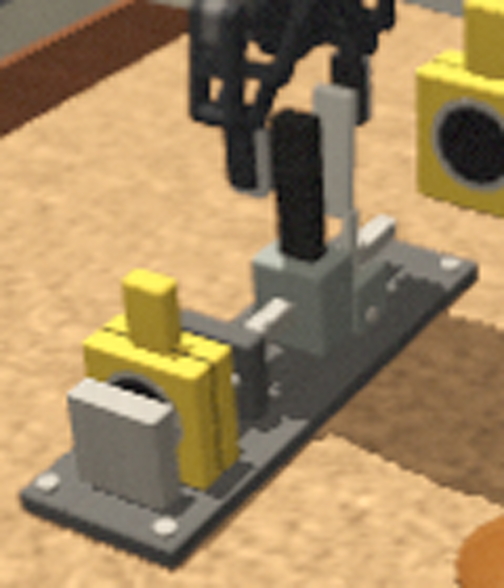

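The jaw has advanced three strokes; the pad now looks to be at or near the holder's back, and the holder stands as before. From here I'll track the motion numerically by template matching along the clamp axis.

```bash
cat > trk.py <<'E'
from h import *
def track(s,k0,k1,box,lo=-5,hi=45):
    """motion along world y (mm) of the patch box=[u0,v0,u1,v1] of picture k0, sought in k1, and its score"""
    A,B=[cv2.imread(f'pics/{k}.png').astype(np.float32) for k in(k0,k1)]
    u0,v0,u1,v1=box; T=A[v0:v1,u0:u1]; P=np.array([594,-20,45.])
    cs=[]
    ds=np.arange(lo,hi,.25)
    for d in ds:
        sh=proj(s,P+[0,d,0])-proj(s,P)
        W=cv2.getRectSubPix(B,(u1-u0,v1-v0),((u0+u1-1)/2+sh[0],(v0+v1-1)/2+sh[1]))
        cs.append(cv2.matchTemplate(W,T,cv2.TM_CCOEFF_NORMED)[0,0])
    i=int(np.argmax(cs)); return ds[i],round(float(cs[i]),3)
def rep(s,seq):
    for a,b in seq:
        f=lambda x0,y0,x1,y1:[190+int(x0/4.2),150+int(y0/4.2),190+int(x1/4.2),150+int(y1/4.2)]
        print(a,b,'tab',track(s,a,b,f(115,260,190,360),-3,15),'body',track(s,a,b,f(190,330,250,500),-3,15),
          'tail',track(s,a,b,f(375,185,430,245)) if a=='s4' else track(s,a,b,f(350,205,405,265),-3,20),
          'block' ,track(s,a,b,f(235,300,285,430),-3,20) if a=='s6' else track(s,a,b,f(265,285,310,400)),
          'jaw',track(s,a,b,f(60,370,190,510),-3,10))
E
python3 - <<'E'
from trk import *
rep(cap('side'),[('s4','s5'),('s4','s6')])
E
```

```text
s4 s5 tab (np.float64(0.5), 0.942) body (np.float64(-0.5), 0.852) tail (np.float64(2.25), 0.934) block (np.float64(5.75), 0.685) jaw (np.float64(0.25), 0.974)
s4 s6 tab (np.float64(0.25), 0.961) body (np.float64(0.0), 0.693) tail (np.float64(12.5), 0.707) block (np.float64(24.75), 0.692) jaw (np.float64(0.25), 0.974)
```

>>> step_arm(steps=[[0,0,0,0,0,0],[0,0,0,0,0,0],[0,0,0,0,0,0],[0,0,0,0,0,0],[0,0,0,0,0,0]], fingers=0)

```text
clock: 15.38
tcp_pos: [621.5, -94.3, 176.6]
tcp_rot: [-0.0, 1.0, -0.001, 0.001]
ft_force: [-2.4, 1.5, 13.5]
grip_width: 26.2
grasp_force: 63.3
```

Run:
```python
from trk import *
s=cap('side','s7.png'); rep(s,[('s4','s7'),('s6','s7')])
```

```text
s4 s7 tab (np.float64(5.25), 0.942) body (np.float64(5.25), 0.633) tail (np.float64(21.25), 0.717) block (np.float64(31.75), 0.706) jaw (np.float64(0.5), 0.904)
s6 s7 tab (np.float64(5.25), 0.978) body (np.float64(5.5), 0.949) tail (np.float64(7.5), 0.954) block (np.float64(8.5), 0.947) jaw (np.float64(0.5), 0.934)
```

In stroke 4 the holder moved 5.3 mm up to the jaw and the ram 8.5 mm, so the sink is at most about 3 mm. One more full stroke gives roughly 8–12 mm, which is within limits.

>>> step_arm(steps=[[0,0,0,0,0,0],[0,0,0,0,0,0],[0,0,0,0,0,0],[0,0,0,0,0,0],[0,0,0,0,0,0]], fingers=1)

```text
clock: 16.05
tcp_pos: [621.0, -93.9, 175.3]
tcp_rot: [-0.0, 1.0, 0.0, -0.0]
ft_force: [0.8, -0.2, 0.0]
grip_width: 85.3
grasp_force: 0.0
```

>>> step_arm(steps=[[0,0,0,0,0,0],[0,0,0,0,0,0],[0,0,0,0,0,0],[0,0,0,0,0,0],[0,0,0,0,0,0]], fingers=0)

```text
clock: 16.68
tcp_pos: [621.6, -94.3, 176.8]
tcp_rot: [-0.0, 1.0, -0.001, 0.001]
ft_force: [-2.5, 1.0, 15.0]
grip_width: 26.1
grasp_force: 64.1
```

Run:
```python
from trk import *
s=cap('side','s8.png'); rep(s,[('s6','s8')])
f=lambda x0,y0,x1,y1:[190+int(x0/4.2),150+int(y0/4.2),190+int(x1/4.2),150+int(y1/4.2)]
print('s7-s8 block',track(s,'s7','s8',f(230,310,275,440),-3,15),'tab',track(s,'s7','s8',f(105,265,180,370),-3,10))
```

```text
s6 s8 tab (np.float64(5.25), 0.963) body (np.float64(5.75), 0.9) tail (np.float64(9.0), 0.941) block (np.float64(15.25), 0.902) jaw (np.float64(0.5), 0.933)
s7-s8 block (np.float64(6.0), 0.963) tab (np.float64(0.0), 0.996)
```

The holder did not move in stroke 5, so it is pinched against the jaw. The ram advanced another 6–8 mm, which puts the sink at about 7–11 mm, and the trigger is held at 26 mm.

```bash
python3 -c "
from rig import env
print(env.close_job())"
```

```text
the job is handed in; nothing more can be done
None
```

The job is handed in, but no verdict came back: the small holder stands pinched against the fixed jaw after five trigger strokes, with the pad sunk by an estimated 7–11 mm (tracked from the camera images) and the trigger still held squeezed.

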